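Seat the tube block on the block heater

ROBOT

A 6-joint arm with a two-finger parallel gripper is mounted at the origin on a cart in front of the work surface, level with it; the furniture and walls round the work are solid. World frame = base frame: x ahead of the robot, y to its left, z up, the work surface at z = 0. Lengths are in mm, angles in rad, forces in N, time in s.
With the tool pointing down it reaches from about 300 to 775 mm from the base axis. Payload 14.6 kg.
Tool frame: the origin (TCP) lies midway between the tips of the shut fingers; the grasp point (between the pads) lies 19 mm behind it; z points along the fingers, y is the line along which they close (so a half turn about z gives the same grasp; the last joint's range is limited). The gripper opens to 85 mm and grips with 20 to 120 N. Pads are 22 mm wide; open, the fingers measure 114 mm over their backs; the gripper's body (76 mm by 85 mm) begins 54 mm behind the grasp point. The pads swing forward as they close: fully open they stand 13 mm farther back than shut.
Start: joints at [1.061, 0.3, 1.521, -0, 1.321, -0.067], TCP at [235.655, 496.947, 231.281] pointing down, gripper open.
Joint ranges: [-3.03, 3.03], [-0.79, 2.21], [0.23, 2.52], [-1.04, 4.18], [0, 3.07], [-2.55, 2.55]. Speed limits (rad/s): [2.22, 2.22, 2.57, 3.14, 3.14, 3.14].

INTERFACE

Orientations are given as a unit quaternion [x, y, z, w].
In Python, from rig import bot gives the robot as it stands.
- The arm moves only by the tool arm_command, never from a script. Its arguments are lists of equal length, an entry for each row: "delta_rot": the turn, a rotation vector about the tool's x, y, z normalised to -1 to 1, where 1 is pi rad, a list of three; "translation": the shift along the tool's x, y, z normalised to -1 to 1, where 1 is 300 mm, a list of three; "claw": the closure, from 0 (fully open) to 1 (shut). In form: {"delta_rot": [[rx, ry, rz], ...], "translation": [[tx, ty, tz], ...], "claw": [claw, ...]}. A call has exactly 10 rows; each row is the pose to reach, as a shift and turn from the pose commanded when the call began, along the tool's axes at that moment, turning the shorter way round; what a row does not reach only later rows make up. A row lasts 1/12 s, in which the tool goes at most 41.7 mm and 7.16 degrees, less where a joint would pass 70% of its speed; a pose out of reach is approached as far as the arm can. A call with a number of a shift or a turn outside -1 to 1 is refused whole. A call with a gripper value outside its range is refused whole. The fingers move at their own pace and stop on an object; the grip force is fixed at half the most. Time passes only in rows, so rows that repeat a pose let the fingers close, or fill a call up. It gives the time, the measured TCP pose, the force, the opening and the grip force at its end, in the units of the state.
- bot.state(): the state, without advancing time (a new reading comes with each control period).
- bot.read_camera(name): name is "scene" or "top"; returns (picture, depth): 400x640x3 uint8, red, green, blue; 400x640 float32, mm along the optical axis (not along the pixel's ray), 0 where there is no reading.
- bot.get_calibration(name): a dict with "mtx" (3x3 intrinsics, pixels), "view" (4x4, takes a point from world to camera coordinates). Camera axes: x right, y down, z forward; pixel columns grow to the right and rows downward; lengths in mm; the calibration is good to about 2 mm. A picture is of the moment at which its call begins. get_calibration takes no time and is no camera call.
- bot.job_done(): hands the job in; it is judged then, once.
Trained networks look in the newest picture that a camera, given by its name, has taken for a name from the list of things; names that differ only in an ending like _2 or _b are one class to them, and where a whole thing is asked for, a point or a joint stands for the part that bears it (a point fixed in the world has none). Each returns a list of dicts, best first, with "p" (0 to 1); they miss things now and then, are a little off and sometimes report something else, mostly with a low value. They report only what shows in the picture. A call takes as long as a camera call.
- bot.cut_out(label, camera): "pixels" (400x640 bool, what is visible of it) and "box" ([centre column, centre row, width, height] as shares, 0 to 1, of the picture: columns of its width, rows of its height, round what is visible of it).
- bot.place_of(label, camera): "xy" ([column, row] as shares, 0 to 1, of the picture: columns of its width, rows of its height: a listed point, or the origin of a listed thing).
The state is a dict: "t": time; "joints": joint angles; "joint_velocities": joint speeds; "effort": joint torques, N m; "tool_pos": TCP position; "tool_rot": TCP orientation; "ft_force": force on the tool from outside, world axes, zero at the start; "wrist_torque": the same for the moment, N m; "gripper_width": opening from 0.0 (shut) to 1.0 (fully open); "grip_force": force on a finger pad.
Only numpy, scipy, OpenCV 4.12 (cv2) and the standard library are available. Lean on these libraries where they do the work, as an engineer would, in place of code of your own. Each camera call takes 0.05 s, during which the arm holds its last target. There are 200 camera calls.

TASK

Put the aluminium tube block onto the block heater so that the heater's two brass pins come up through the holes in the block's end lugs and the block sits flat on the steel plate, fully home. Lower it all the way down onto the plate before letting go, rather than dropping it, and leave the other things on the bench standing where they are.

Things in the scene. Friction and masses are not known exactly. Their poses are not given: they have to be found in the camera images.
- block_handle (a point): Centre of the black handle bar of the loose aluminium tube block (0.3 to 0.6 kg, starts on the worktop): the place to grasp. Bar 12 mm wide (x), 64 long (y), 12 high, on two posts, 22 mm clear above the block's body. This point is 64 mm above the block's underside. Axes are the block's: y along bar and block, z up. The block is the same after half a turn about z.
- block_foot (a point): Centre of the tube block's underside, same axes. On it a foot plate 56 mm (x) by 130 (y), 8 thick, whose end lugs each have a round 14 mm through hole at y = +52 and -52 mm, x = 0. On the foot plate stands the drilled body, 56 by 76 mm, its top 36 mm above this point; the handle is above that.
- heater_plate (a point): Centre of the bare steel plate, 66 mm (x) by 146 (y), on the white block heater; on its surface, 48 mm above the worktop. z up, y along the plate. The heater (115x165 mm) is fixed, grey control strip on its front (-x). With the block home, the block's underside centre is at this point and the handle 64 mm above.
- pin (a point): Tip of one of the two upright brass pins on the heater's plate: 10 mm thick, tapered tip, 18 mm tall, at y = +52 mm (this one) and -52 mm, x = 0 from the plate's centre. They pass through the block's lug holes with 2 mm to spare all round.
- left_flask: Bystander, to be left alone: conical glass flask, 64 mm wide, 106 tall; origin at the centre of its underside.
- left_beaker: Bystander, to be left alone: small glass beaker, 54x60 mm, 63 tall; origin at the centre of its underside.
- grease_tin: Bystander, to be left alone: round grey tin, 54 mm wide, 24 tall; origin at the centre of its underside.
- label_box: Bystander, to be left alone: small green cardboard box, 45x62 mm, 30 tall; origin at the centre of its underside.
- bench_timer: Bystander, to be left alone: round black and white bench timer, 66 mm wide, 44 tall; origin at the centre of its underside.

How it is judged:
By the outcome, as a careful person would: the job done as asked, in the order asked, and still so for the second after the job is handed in, with the robot touching nothing.
It also fails if it takes over 35 s, if anything falls off the work surface, if the arm or the gripper's body presses on something with over 40 N, if the wrist force passes 120 N, or if a joint passes its speed limit or range.

## Working session

There is one attempt and no reset: what is moved stays moved. The work goes in short steps, Python scripts to look and compute and a tool call to move; the robot and the scene stay as the last step left them, time stands still between calls to the robot, and variables do not carry over. Pictures are saved under pics/ and viewed, at most 10 in all, crops included, and the job is handed in when it is done.

Besides the shell and the picture viewer there is one more tool, called as name(argument=value, ...) on one line, values as JSON. arm_command: Moves the arm, as the interface text tells. Scaled input: -1 to 1 covers 300 mm each way for a shift and pi rad each way for a turn. Its arguments: {"type":"object","properties":{"delta_rot":{"type":"array","items":{"type":"array","items":{"type":"number"}}},"translation":{"type":"array","items":{"type":"array","items":{"type":"number"}}},"claw":{"type":"array","items":{"type":"number"}}},"required":["delta_rot","translation","claw"]}

```bash
mkdir -p pics
cat > h.py <<'E'
from rig import bot
import numpy as np, cv2
def cam(n):
    im,d=bot.read_camera(n); c=bot.get_calibration(n); return im,d,np.array(c["mtx"]),np.array(c["view"])
def onplane(uv,K,V,z):
    r=V[:3,:3].T@np.linalg.solve(K,[uv[0],uv[1],1]); o=-V[:3,:3].T@V[:3,3]
    return o+r*(z-o[2])/r[2]
def cloud(d,K,V):
    v,u=np.mgrid[:400,:640]; P=np.stack([(u-K[0,2])/K[0,0]*d,(v-K[1,2])/K[1,1]*d,d],-1)
    return (P-V[:3,3])@V[:3,:3]
E
python3 - <<'E'
from h import *
for n in("top","scene"):
    im,d,K,V=cam(n); cv2.imwrite(f"pics/{n}1.png",im[...,::-1])
    print(n,"cam at",-V[:3,:3].T@V[:3,3])
    for l,z in dict(block_handle=64,block_foot=0,heater_plate=48,pin=66,left_flask=0,left_beaker=0,grease_tin=0,label_box=0,bench_timer=0).items():
        for r in bot.place_of(l,n)[:3]:
            uv=np.array(r["xy"])*[640,400]; print(l,round(r["p"],2),uv.round(1),onplane(uv,K,V,z).round(1))
print(bot.state())
E
```

```text
top cam at [ 259.74804296   99.53074299 1388.70703129]
block_handle 0.63 [284.7 252.7] [393.6 193.9  64. ]
block_foot 0.9 [283.4 251.6] [402.9 202.    0. ]
block_foot 0.51 [421.4 263.6] [ 382.3 -166.7    0. ]
heater_plate 0.87 [258.4 174.9] [599.7 274.3  48. ]
heater_plate 0.52 [420.5 265. ] [ 374.4 -155.2   48. ]
pin 0.96 [240.2 177.3] [587.2 319.2  66. ]
left_flask 0.98 [334.5 142.9] [710.8  73.2   0. ]
left_beaker 0.55 [353. 266.] [370.3  15.2   0. ]
grease_tin 0.68 [386.6 258.5] [393.1 -74.1   0. ]
label_box 0.84 [423.6 264.7] [ 379.6 -172.7    0. ]
bench_timer 0.83 [366.5 148.5] [697.3 -16.5   0. ]
scene cam at [  20.76227428 -297.09673312  713.36907181]
block_handle 0.57 [252.1 212.4] [401.8 193.   64. ]
block_foot 0.78 [254.5 234.1] [396.8 192.4   0. ]
block_foot 0.23 [308.2 279.4] [377.3  27.7   0. ]
heater_plate 0.62 [412.6 198.3] [650. -43.  48.]
pin 0.56 [270.  142.2] [593.6 320.   66. ]
left_flask 0.92 [375.3 175.6] [709.2  86.5   0. ]
left_beaker 0.74 [309.5 279.7] [378.3  25.3  -0. ]
grease_tin 0.88 [358.4 308. ] [384.9 -85.8   0. ]
label_box 0.41 [269.2 145.6] [639.9 374.8   0. ]
bench_timer 0.96 [409.2 199.3] [687.8 -20.1   0. ]
{'t': 1.0, 'joints': array([ 1.06142642e+00,  2.99880198e-01,  1.52101067e+00,  1.53417921e-05,
        1.32069099e+00, -6.66116312e-02]), 'joint_velocities': array([-6.11479910e-04,  8.87450979e-04, -7.54652670e-05,  7.06348816e-05,
        1.60813895e-03, -5.44138085e-04]), 'effort': array([-1.82074178e-03, -5.43363833e+01, -3.61989498e+01, -3.28743999e-05,
        4.33576779e-04, -1.52474581e-05]), 'tool_pos': array([235.63785308, 496.95279534, 231.28692773]), 'tool_rot': array([ 2.19577166e-01,  9.75595135e-01,  7.28537020e-06, -5.59335386e-06]), 'ft_force': array([ 0.43069738, -0.44850827, -0.37280148]), 'wrist_torque': array([-0.00875491, -0.03730035, -0.04346792]), 'grip_force': 0.0, 'gripper_width': 1.002597379253929}
```

View pics/top1.png

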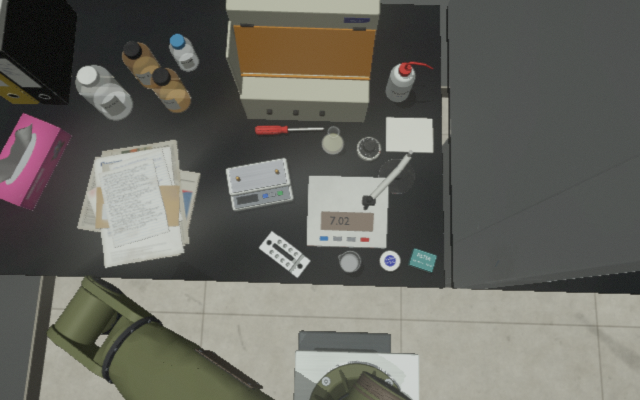

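View pics/scene1.png

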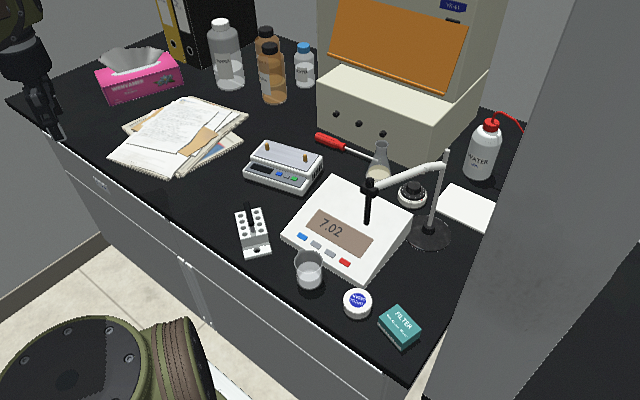

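The top view shows the block at about (284,253), tilted, and the heater with its two pins at about (238,179) and (277,172). In the scene view the block is at (252,233) and the heater at (284,165). Next I'll fit both in depth.

```bash
cat > fit.py <<'E'
from h import *
def rect(P):
    (c,s,a)=cv2.minAreaRect(P[:,:2].astype(np.float32)); 
    if s[0]<s[1]: s=s[::-1]; a+=90
    return np.round(c,1),np.round(s,1),round((a+90)%180-90,2)
if __name__=="__main__":
  for n in("top","scene"):
    im,d,K,V=cam(n); C=cloud(d,K,V); 
    print(n,"view R",V[:3,:3].round(2).tolist(),K[0,0])
    for l in("block_foot","heater_plate"):
        r=bot.cut_out(l,n)[0]; m=r["pixels"]&(d>0); P=C[m]
        print(l,round(r["p"],2),m.sum(),"z hist",np.histogram(P[:,2],np.arange(-5,90,5))[0])
        for lo,hi in((-4,80),(2,14),(28,42),(44,54),(56,80)):
            Q=P[(P[:,2]>lo)&(P[:,2]<hi)]
            if len(Q)>8: print((lo,hi),len(Q),np.median(Q[:,2]).round(1),Q.mean(0).round(1),*rect(Q))
    hsv=im.copy(); u0,u1,v0,v1=(220,320,150,285) if n=="top" else (220,340,120,270)
    cv2.imwrite(f"pics/{n}c.png",cv2.resize(im[v0:v1,u0:u1,::-1],None,fx=4.4 if n=="top" else 4,fy=4.4 if n=="top" else 4,interpolation=cv2.INTER_CUBIC))
E
python3 fit.py; cd pics; python3 -c "
import cv2,numpy as np
a,b=cv2.imread('topc.png'),cv2.imread('scenec.png');h=594
a=cv2.resize(a,(400,540));b=cv2.resize(b,(400,500));b=np.vstack([b,np.zeros((40,400,3),np.uint8)]);cv2.imwrite('c1.png',np.hstack([a,b]))"
```

```text
top view R [[0.03, -1.0, 0.0], [-0.98, -0.03, -0.21], [0.21, 0.0, -0.98]] 519.5346145855973
block_foot 0.75 973 z hist [ 11  65 216 111  20  15  24 165 198  28   0   0   0   8  60  50   2   0]
(-4, 80) 971 31.7 [394.7 198.1  27.6] [396.3 199.6] [127.8  59.4] 51.84
(2, 14) 374 7.7 [393.5 195.8   8. ] [396.8 199.2] [127.6  57.7] 52.54
(28, 42) 399 35.5 [394.5 199.1  35.4] [395.9 199.8] [77.  55.6] 54.35
(56, 80) 120 69.5 [395.7 199.4  69.5] [395.7 199.2] [61.6 11.9] 54.42
heater_plate 0.76 2745 z hist [ 15  29   7  23  24  49 221 471 252 410 924 287  11  10   9   1   0   0]
(-4, 80) 2743 44.1 [576.3 271.8  40.5] [585.9 277.4] [173.1 131.7] -77.74
(2, 14) 32 9.1 [562.2 265.7   8.2] [586.  276.8] [172.3 129.6] -77.44
(28, 42) 943 33.7 [550.3 266.5  34.1] [579.6 272.8] [165.8 118. ] -77.21
(44, 54) 1346 47.8 [597.  276.8  47.9] [596.5 276.6] [163.8  75.6] -77.13
(56, 80) 25 63.1 [594.7 281.5  63.6] [593.8 271. ] [120.9  20.7] -77.0
scene view R [[0.61, -0.79, -0.01], [-0.56, -0.42, -0.71], [0.56, 0.44, -0.7]] 431.52768043266667
block_foot 0.97 1341 z hist [  8  56 272  64  46  44  99 167 
[... 175 characters left out ...]
35.42
(28, 42) 638 35.8 [391.2 192.   35.1] [394.6 196.4] [78.  55.9] 54.86
(44, 54) 12 47.7 [379.9 175.9  48.1] [380.1 175.8] [7.1 3.4] -27.47
(56, 80) 138 69.8 [391.  191.5  69.2] [393.6 195.2] [61.9 11.6] 54.59
heater_plate 0.76 2861 z hist [   7   10   14   93  124  115  217  672  204  238 1040   91   13   16
    7    0    0    0]
(-4, 80) 2861 38.9 [568.1 259.5  37.9] [599.5 283.1] [185.4 165.7] -78.08
(2, 14) 93 11.5 [529.8 254.5  11.3] [580.  251.6] [167.6 152.7] -7.49
(28, 42) 1042 33.5 [549.5 255.1  33.8] [574.  268.8] [167.8 111.1] -78.88
(44, 54) 1210 47.9 [593.7 269.5  47.8] [595.4 272.9] [161.5  73.2] -77.71
(56, 80) 34 62.5 [595.3 273.2  62.1] [595.7 274.2] [111.6   7.6] -77.03
```

View pics/c1.png

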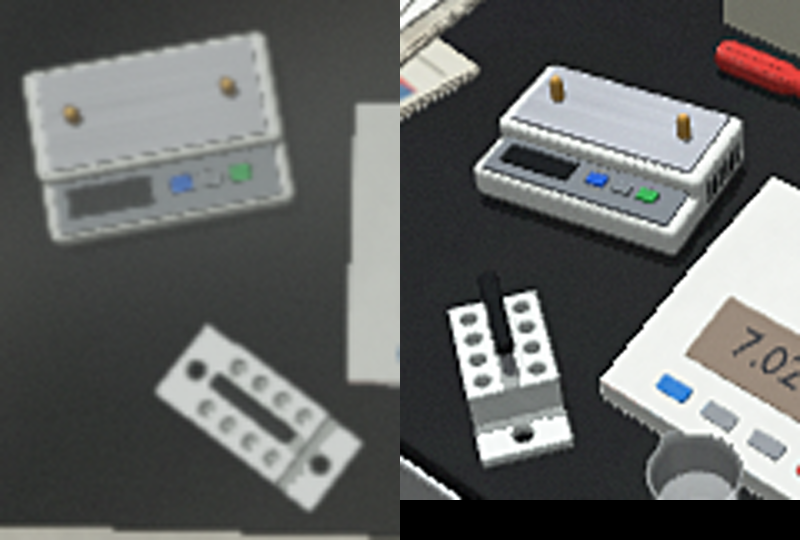

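The crop shows the block's holes and bar, with the bar's long axis about 54.5° from world x. The pins lie on the plate's axis at about 103°. I'll locate the pins by colour while the view is free and start the approach.

```bash
cat > pins.py <<'E'
from h import *
for n,(u0,u1,v0,v1) in dict(top=(225,295,155,200),scene=(245,330,135,180)).items():
    im,d,K,V=cam(n); C=cloud(d,K,V); f=im.astype(float); m=(f[...,0]-f[...,2]>35)
    k=np.zeros_like(m); k[v0:v1,u0:u1]=1; m&=k
    N,L,S,c=cv2.connectedComponentsWithStats(m.astype(np.uint8))
    for i in range(1,N):
        if S[i,4]<4: continue
        P=C[(L==i)&(d>0)]; P=P[(P[:,2]>50)&(P[:,2]<72)]
        t=S[i]; print(n,S[i],c[i].round(1),"depth mean",P.mean(0).round(1) if len(P) else None,"at z57",onplane(c[i],K,V,57).round(1))
E
python3 pins.py
```

```text
top [275 170   3   3   7] [276.  170.7] depth mean [608.2 226.4  65.2] at z57 [610.4 227.2  57. ]
top [236 177   3   3   8] [237.1 177.9] depth mean [585.9 327.5  64.2] at z57 [587.6 328.7  57. ]
scene [314 135  16  11 126] [322.7 138.9] depth mean None at z57 [689.7 232.8  57. ]
scene [265 142   4   8  26] [266.4 145.9] depth mean [583.5 323.3  60. ] at z57 [585.5 325.6  57. ]
scene [303 154   4   8  29] [304.6 157.6] depth mean [606.5 222.5  58.8] at z57 [607.1 223.1  57. ]
```

arm_command(delta_rot=[[0,0,0.557],[0,0,0.557],[0,0,0.557],[0,0,0.557],[0,0,0.557],[0,0,0.557],[0,0,0.557],[0,0,0.557],[0,0,0.557],[0,0,0.557]], translation=[[-0.907,-0.674,0.333],[-0.907,-0.674,0.333],[-0.907,-0.674,0.333],[-0.907,-0.674,0.333],[-0.907,-0.674,0.333],[-0.907,-0.674,0.333],[-0.907,-0.674,0.333],[-0.907,-0.674,0.333],[-0.907,-0.674,0.333],[-0.907,-0.674,0.333]], claw=[0,0,0,0,0,0,0,0,0,0])

```text
t: 2.23
tool_pos: [395.8, 194.6, 130.3]
tool_rot: [0.752, 0.659, -0.001, -0.0]
ft_force: [-0.1, 0.5, 0.1]
gripper_width: 1.001
grip_force: 0.0
```

arm_command(delta_rot=[[0,0,0.156],[0,0,0.156],[0,0,0.156],[0,0,0.156],[0,0,0.156],[0,0,0.156],[0,0,0.156],[0,0,0.156],[0,0,0.156],[0,0,0.156]], translation=[[0.011,-0.004,0],[0.011,-0.004,0],[0.011,-0.004,0],[0.011,-0.004,0.1],[0.011,-0.004,0.133],[0.011,-0.004,0.133],[0.011,-0.004,0.133],[0.011,-0.004,0.133],[0.011,-0.004,0.133],[0.011,-0.004,0.133]], claw=[0,0,0,0,0,0,0,0,0,0])

```text
t: 3.07
tool_pos: [394.4, 201.2, 92.3]
tool_rot: [0.887, 0.462, 0.001, 0.0]
ft_force: [0.2, -0.8, -0.2]
gripper_width: 0.999
grip_force: 0.0
```

Run:
```python
from h import *
from scipy.spatial.transform import Rotation as R
s=bot.state(); A=R.from_quat(s["tool_rot"]).as_matrix(); print(s["t"],s["tool_pos"],s["joints"].round(3)); print(A.round(4), np.degrees(np.arctan2(A[1,1],A[0,1])))
im,d,K,V=cam("scene"); cv2.imwrite("pics/s2.png",cv2.resize(im[100:290,170:420,::-1],None,fx=3,fy=3))
```

```text
3.0667 [394.43828228 201.23719438  92.25937054] [ 0.389  0.244  1.954 -0.     0.942  1.   ]
[[ 5.736e-01  8.191e-01  1.200e-03]
 [ 8.191e-01 -5.736e-01  5.000e-04]
 [ 1.100e-03  7.000e-04 -1.000e+00]] -35.00451491480721
```

View pics/s2.png

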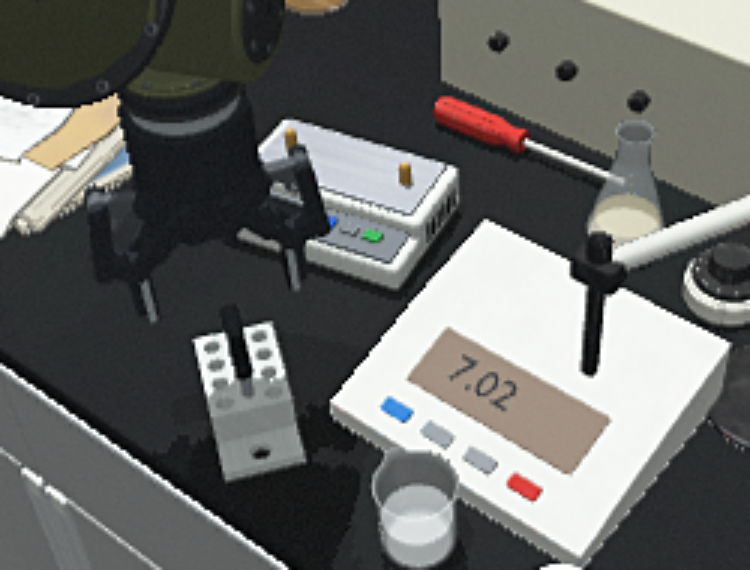

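The fingers straddle the bar: tips are at about (152,318) and (294,288) in the crop, with the bar at (235,340). I'll check the camera bias against the fingertips.

Run:
```python
from h import *
c=bot.get_calibration("scene");K,V=np.array(c["mtx"]),np.array(c["view"])
for z in (101,105,109): print(z,onplane((244.3,201),K,V,z).round(1))
im,d,K,V=cam("scene");C=cloud(d,K,V);P=C[170:215,200:290].reshape(-1,3)
P=P[(P[:,2]>100)&(P[:,2]<125)&(np.hypot(P[:,0]-394,P[:,1]-201)<80)];e=(P[:,:2]-[394.4,201.2])@np.array([.819,-.574])
for s in(e<0,e>0): print(s.sum(),P[s].mean(0).round(1),P[s].min(0).round(1),e[s].mean())
```

```text
101 [392.9 199.2 101. ]
105 [390.4 195.9 105. ]
109 [388.  192.7 109. ]
40 [350.  221.2 117.1] [345.  214.7 105.3] -47.8239585780472
47 [429.1 166.7 117.1] [423.1 161.8 106.4] 48.23941877825182
```

arm_command(delta_rot=[[0,0,0.003],[0,0,0.003],[0,0,0.003],[0,0,0.003],[0,0,0.003],[0,0,0.003],[0,0,0.003],[0,0,0.003],[0,0,0.003],[0,0,0.003]], translation=[[-0.01,0.0086,0],[-0.01,0.0086,0.05],[-0.01,0.0086,0.1],[-0.01,0.0086,0.13],[-0.01,0.0086,0.152],[-0.01,0.0086,0.152],[-0.01,0.0086,0.152],[-0.01,0.0086,0.152],[-0.01,0.0086,0.152],[-0.01,0.0086,0.152]], claw=[0,0,0,0,0,0,0,0.5,0.8,0.8])

```text
t: 4.0
tool_pos: [394.7, 197.2, 46.4]
tool_rot: [0.889, 0.457, 0.0, 0.0]
ft_force: [-0.3, 0.3, -0.3]
gripper_width: 0.61
grip_force: 0.0
```

arm_command(delta_rot=[[0,0,0],[0,0,0],[0,0,0],[0,0,0],[0,0,0],[0,0,0],[0,0,0],[0,0,0],[0,0,0],[0,0,0]], translation=[[0,0,0],[0,0,0],[0,0,0],[0,0,0],[0,0,0],[0,0,0],[0,0,0],[0,0,0],[0,0,0],[0,0,0]], claw=[1,1,1,1,1,1,1,1,1,1])

```text
t: 4.83
tool_pos: [394.7, 197.2, 46.1]
tool_rot: [0.889, 0.457, 0.0, 0.0]
ft_force: [-0.1, -1.9, 5.1]
gripper_width: 0.123
grip_force: 59.3
```

arm_command(delta_rot=[[0,0,0],[0,0,0],[0,0,0],[0,0,0],[0,0,0],[0,0,-0.03],[0,0,-0.06],[0,0,-0.09],[0,0,-0.12],[0,0,-0.15]], translation=[[0,0,-0.03],[0,0,-0.1],[0,0,-0.18],[0,0,-0.26],[0,0,-0.31],[0.03,0.02,-0.333],[0.1,0.066,-0.333],[0.17,0.112,-0.333],[0.24,0.158,-0.333],[0.31,0.204,-0.333]], claw=[1,1,1,1,1,1,1,1,1,1])

```text
t: 5.67
tool_pos: [499.0, 237.4, 145.9]
tool_rot: [0.757, 0.654, -0.0, -0.0]
ft_force: [-0.5, 0.9, -3.4]
gripper_width: 0.129
grip_force: 59.0
```

```bash
cat > tgt.py <<'E'
from rig import bot
import numpy as np,sys
from scipy.spatial.transform import Rotation as R
# usage: x y z  toolx_angle_deg -> normalised tool-frame move from measured pose
x,y,z,a=map(float,sys.argv[1:5]); s=bot.state(); r=R.from_quat(s["tool_rot"]); p=s["tool_pos"]
a=np.radians(a); T=R.from_matrix([[np.cos(a),np.sin(a),0],[np.sin(a),-np.cos(a),0],[0,0,-1]])
print(s["t"],p.round(2),s["ft_force"].round(1),s["gripper_width"],"yaw",np.degrees(np.arctan2(r.as_matrix()[1,0],r.as_matrix()[0,0])).round(2))
print("tr",(r.inv().apply(np.array([x,y,z])-p)/300).round(4),"rot",((r.inv()*T).as_rotvec()/np.pi).round(4))
E
python3 tgt.py 596 275 146 102.8
```

```text
5.6667 [499.04 237.43 145.85] [-0.5  0.9 -3.4] 0.1291752091557113 yaw 81.66
tr [ 0.1708  0.3016 -0.0008] rot [-3.000e-04  1.000e-04 -1.175e-01]
```

arm_command(delta_rot=[[0,0,-0.03],[0,0,-0.06],[0,0,-0.09],[0,0,-0.11],[0,0,-0.1175],[0,0,-0.1175],[0,0,-0.1175],[0,0,-0.1175],[0,0,-0.1175],[0,0,-0.1175]], translation=[[0.035,0.06,0],[0.07,0.125,0],[0.11,0.19,0],[0.14,0.25,0],[0.16,0.285,0],[0.171,0.302,0],[0.171,0.302,0],[0.171,0.302,0],[0.171,0.302,0],[0.171,0.302,0]], claw=[1,1,1,1,1,1,1,1,1,1])

```text
t: 6.5
tool_pos: [595.1, 274.1, 146.1]
tool_rot: [0.626, 0.78, -0.0, -0.0]
ft_force: [0.8, 0.5, -3.1]
gripper_width: 0.128
grip_force: 59.0
```

```bash
python3 tgt.py 596 275 146 102.8
python3 - <<'E'
from h import *
from fit import rect
for n in("top","scene"):
    im,d,K,V=cam(n); C=cloud(d,K,V)
    c=V@[596,275,110,1]; p=K@c[:3]; u,v=(p[:2]/p[2]).astype(int); print(n,u,v)
    cv2.imwrite(f"pics/{n}3.png",cv2.resize(im[v-50:v+50,u-65:u+65,::-1],(520,400) if 0 else (390,300),interpolation=cv2.INTER_CUBIC))
    rs=bot.cut_out("block_foot",n)
    if rs:
        m=rs[0]["pixels"]&(d>0);P=C[m]; print(rs[0]["p"],len(P),np.histogram(P[:,2],np.arange(80,180,5))[0])
        for lo,hi in((97,114),(130,143)):
            Q=P[(P[:,2]>lo)&(P[:,2]<hi)]
            if len(Q)>8: print((lo,hi),len(Q),np.median(Q[:,2]).round(1),*rect(Q))
E
cd pics; python3 -c "
import cv2,numpy as np
cv2.imwrite('c3.png',np.hstack([cv2.imread('top3.png'),cv2.imread('scene3.png')]))"
```

```text
6.5 [595.07 274.15 146.07] [ 0.8  0.5 -3.1] 0.12845033261446454 yaw 102.52
tr [0.0021 0.0036 0.0002] rot [-0.     -0.     -0.0016]
top 255 170
scene 283 133
0.69 1320 [  0   0   0   6 107 311  78  72  71  98 154 262  13  14  13   9  25  30
  15]
(97, 114) 488 107.8 [593.9 274. ] [132.1  59.8] -77.67
(130, 143) 423 135.7 [593.7 273.9] [79.2 59. ] -77.15
```

View pics/c3.png

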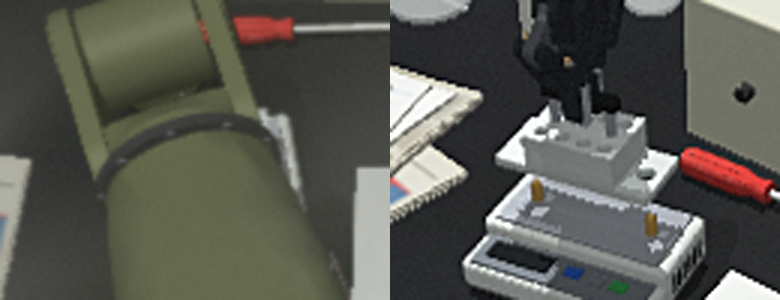

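The block is held level above the heater. Next I'll lower it to just above the pin tips and compare holes with pins in the same camera.

arm_command(delta_rot=[[0,0,-0.0016],[0,0,-0.0016],[0,0,-0.0016],[0,0,-0.0016],[0,0,-0.0016],[0,0,-0.0016],[0,0,-0.0016],[0,0,-0.0016],[0,0,-0.0016],[0,0,-0.0016]], translation=[[0.002,0.007,0.01],[0.002,0.007,0.03],[0.002,0.007,0.05],[0.002,0.007,0.07],[0.002,0.007,0.085],[0.002,0.007,0.093],[0.002,0.007,0.093],[0.002,0.007,0.093],[0.002,0.007,0.093],[0.002,0.007,0.093]], claw=[1,1,1,1,1,1,1,1,1,1])

```text
t: 7.53
tool_pos: [597.7, 275.4, 118.2]
tool_rot: [0.624, 0.782, 0.0, 0.0]
ft_force: [-0.5, 0.0, -3.0]
gripper_width: 0.123
grip_force: 58.9
```

```bash
python3 tgt.py 597 275 118 102.8
python3 - <<'E'
from h import *
from fit import rect
n="scene"; im,d,K,V=cam(n); C=cloud(d,K,V)
cv2.imwrite("pics/s4.png",cv2.resize(im[110:200,235:340,::-1],None,fx=6,fy=6,interpolation=cv2.INTER_CUBIC))
P=C[110:200,235:340].reshape(-1,3)
for lo,hi in((76,84),(104,111)):
    Q=P[(P[:,2]>lo)&(P[:,2]<hi)]; Q=Q[np.hypot(*(Q[:,:2]-[597,275]).T)<75]; print(len(Q),np.median(Q[:,2]),*rect(Q))
E
```

```text
7.5333 [597.71 275.37 118.24] [-0.5  0.  -3. ] 0.12250605681116772 yaw 102.83
tr [-0.0007 -0.0026  0.0008] rot [ 0.0002 -0.      0.0001]
371 80.1003423444363 [595.6 275.2] [132.3  60.1] -77.24
376 107.86742348559795 [596.5 275.3] [77.3 58.7] -77.25
```

View pics/s4.png

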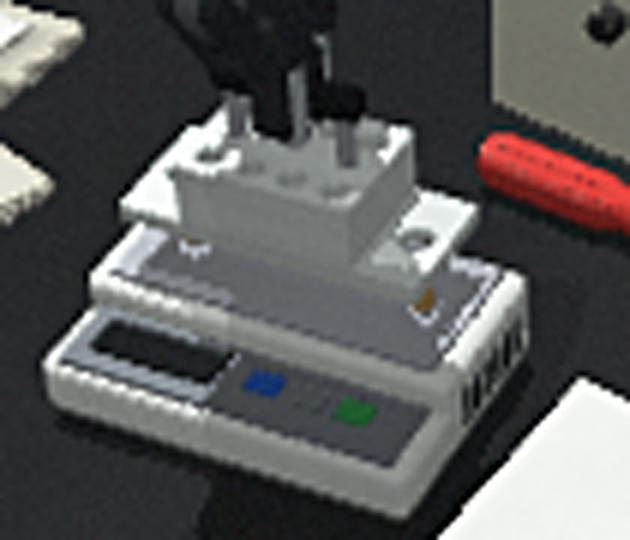

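Run:
```python
from h import *
n="scene"; im,d,K,V=cam(n)
g=cv2.cvtColor(im,cv2.COLOR_RGB2GRAY); print(g[143:157,297:313])
w=g[146:153,299:310].astype(float); w=np.clip(170-w,0,None); 
v,u=np.mgrid[146:153,299:310]; c=np.array([(w*u).sum(),(w*v).sum()])/w.sum(); print(c,onplane(c,K,V,80).round(1))
s=bot.state()["tool_pos"]; a=np.radians(102.8); 
hp=s[:2]-52*np.array([np.cos(a),np.sin(a)]); print("hole by robot (if centred)",hp)
p=K@(V@[607.1,223.1,57,1])[:3]
for X in ((*hp,80),(*hp,72)): q=K@(V@[*X,1])[:3]; print((q/q[2])[:2])
```

```text
[[109 109 112 113 107 117 130 119 249 246 241 245 243 249 197  78]
 [108 110 109 109 113 129 120 231 239 237 237 238 242 245 246 246]
 [110 108 110 104 123 120 234 241 236 232 232 233 233 235 241 253]
 [107 107 103 122 127 239 244 238 235 234 232 232 232 233 240 234]
 [108 105 114 132 122 253 237 235 239 234 238 235 235 237 250 169]
 [106 113 132 131 221 180 156 137 153 187 229 237 239 248 208 119]
 [113 131 132 130 147 112 109 102 106 107 159 238 244 204 127  97]
 [124 129 167 168 124 102 144 136  95  57 207 242 248 127 105  50]
 [128 165 174 173 166 127 114 131 170 216 255 255 187  99  64  32]
 [169 173 170 171 174 167 158 255 255 255 255 201 107 135  60  21]
 [182 181 177 175 175 173 168 197 255 255 231 109 106 188 182 182]
 [141 141 141 141 140 178 138 163 255 255 131  92  94 195 198 197]
 [134 136 133 137 130 144 131 138 184 172 100  97  95 122 120 115]
 [120 133 137 139 139 137 136 135 113 110 102 101  99  99  95  93]]
[302.7434663  148.99037139] [608.1 228.1  80. ]
hole by robot (if centred) [609.18376998 224.64823499]
[304.17267683 149.31184356]
[304.32425565 151.98668586]
```

arm_command(delta_rot=[[0,0,0],[0,0,0],[0,0,0],[0,0,0],[0,0,0],[0,0,0],[0,0,0],[0,0,0],[0,0,0],[0,0,0]], translation=[[-0.001,-0.002,0.005],[-0.001,-0.002,0.01],[-0.001,-0.002,0.015],[-0.001,-0.002,0.02],[-0.001,-0.002,0.025],[-0.001,-0.002,0.03],[-0.001,-0.002,0.035],[-0.001,-0.002,0.04],[-0.001,-0.002,0.04],[-0.001,-0.002,0.04]], claw=[1,1,1,1,1,1,1,1,1,1])

```text
t: 8.47
tool_pos: [597.0, 274.9, 105.8]
tool_rot: [0.624, 0.782, -0.0, -0.0]
ft_force: [0.6, 0.4, -3.7]
gripper_width: 0.121
grip_force: 59.0
```

```bash
python3 tgt.py 597.1 275 94 102.8
python3 - <<'E'
from h import *
print(bot.state()["wrist_torque"])
im,d,K,V=cam("scene")
cv2.imwrite("pics/s5.png",cv2.resize(im[115:195,235:340,::-1],None,fx=7,fy=7,interpolation=cv2.INTER_CUBIC))
E
```

```text
8.4667 [597.02 274.89 105.81] [ 0.6  0.4 -3.7] 0.12057318447980431 yaw 102.83
tr [0.0003 0.0004 0.0394] rot [-0.      0.      0.0002]
[ 0.01419869 -0.0076552   0.0162278 ]
```

View pics/s5.png

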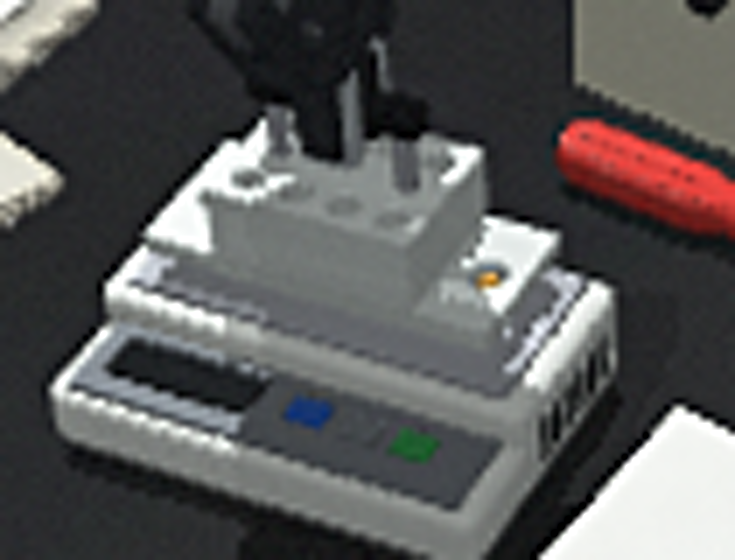

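The brass tip shows inside the right lug hole at about (488,278), and there is no side force, so I'll continue down slowly.

arm_command(delta_rot=[[0,0,0],[0,0,0],[0,0,0],[0,0,0],[0,0,0],[0,0,0],[0,0,0],[0,0,0],[0,0,0],[0,0,0]], translation=[[0,0,0.004],[0,0,0.008],[0,0,0.012],[0,0,0.016],[0,0,0.02],[0,0,0.024],[0,0,0.028],[0,0,0.031],[0,0,0.033],[0,0,0.033]], claw=[1,1,1,1,1,1,1,1,1,1])

```text
t: 9.35
tool_pos: [597.0, 274.9, 95.8]
tool_rot: [0.624, 0.782, -0.0, -0.0]
ft_force: [0.3, -0.4, -3.6]
gripper_width: 0.129
grip_force: 59.0
```

Next come the last 2 mm or so, with a small press.

arm_command(delta_rot=[[0,0,0],[0,0,0],[0,0,0],[0,0,0],[0,0,0],[0,0,0],[0,0,0],[0,0,0],[0,0,0],[0,0,0]], translation=[[0,0,0.001],[0,0,0.002],[0,0,0.003],[0,0,0.004],[0,0,0.005],[0,0,0.006],[0,0,0.006],[0,0,0.006],[0,0,0.006],[0,0,0.006]], claw=[1,1,1,1,1,1,1,1,1,1])

```text
t: 10.18
tool_pos: [597.1, 274.9, 94.2]
tool_rot: [0.624, 0.782, 0.0, 0.0]
ft_force: [1.1, 0.0, -2.8]
gripper_width: 0.128
grip_force: 59.0
```

arm_command(delta_rot=[[0,0,0],[0,0,0],[0,0,0],[0,0,0],[0,0,0],[0,0,0],[0,0,0],[0,0,0],[0,0,0],[0,0,0]], translation=[[0,0,0.0005],[0,0,0.001],[0,0,0.0015],[0,0,0.002],[0,0,0.002],[0,0,0.002],[0,0,0.002],[0,0,0.002],[0,0,0.002],[0,0,0.002]], claw=[1,1,1,1,1,1,1,1,1,1])

```text
t: 11.02
tool_pos: [597.1, 274.9, 94.2]
tool_rot: [0.624, 0.782, 0.0, 0.0]
ft_force: [-4.1, -2.2, 4.6]
gripper_width: 0.125
grip_force: 60.1
```

```bash
python3 tgt.py 597.1 275 94 102.8
python3 - <<'E'
from h import *
im,d,K,V=cam("scene");C=cloud(d,K,V)
P=C[110:200,235:340].reshape(-1,3);P=P[np.hypot(*(P[:,:2]-[597,275]).T)<45]
Q=P[(P[:,2]>76)&(P[:,2]<92)];print(np.median(Q[:,2]))
cv2.imwrite("pics/s6.png",cv2.resize(im[115:195,235:340,::-1],None,fx=7,fy=7,interpolation=cv2.INTER_CUBIC))
E
```

```text
11.0167 [597.13 274.92  94.21] [-4.1 -2.2  4.6] 0.1246215569326154 yaw 102.83
tr [ 0.0003 -0.      0.0007] rot [ 0.0002 -0.      0.0002]
83.56984561740558
```

View pics/s6.png

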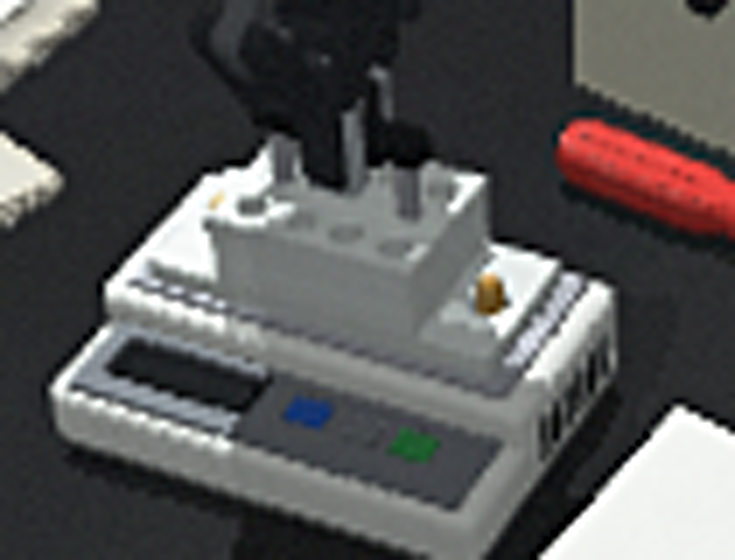

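Both pins are through: the right one at (490,293) and the left one's tip behind the body at (215,200). The descent stopped at 94.2 mm, which matches home, with a reaction force. Release and rise.

arm_command(delta_rot=[[0,0,0],[0,0,0],[0,0,0],[0,0,0],[0,0,0],[0,0,0],[0,0,0],[0,0,0],[0,0,0],[0,0,0]], translation=[[0,0,0],[0,0,0],[0,0,0],[0,0,0],[0,0,0],[0,0,0],[0,0,0],[0,0,0],[0,0,0],[0,0,0]], claw=[0.5,0,0,0,0,0,0,0,0,0])

```text
t: 11.9
tool_pos: [597.0, 274.9, 93.6]
tool_rot: [0.624, 0.782, 0.0, 0.0]
ft_force: [0.1, 0.6, 0.4]
gripper_width: 0.994
grip_force: 0.0
```

arm_command(delta_rot=[[0,0,0],[0,0,0],[0,0,0],[0,0,0],[0,0,0],[0,0,0],[0,0,0],[0,0,0],[0,0,0],[0,0,0]], translation=[[0,0,-0.03],[0,0,-0.08],[0,0,-0.14],[0,0,-0.2],[0,0,-0.26],[0,0,-0.32],[0,0,-0.36],[0,0,-0.4],[0,0,-0.4],[0,0,-0.4]], claw=[0,0,0,0,0,0,0,0,0,0])

```text
t: 12.73
tool_pos: [597.1, 274.9, 213.6]
tool_rot: [0.624, 0.782, 0.0, 0.0]
ft_force: [-0.0, -0.4, 0.4]
gripper_width: 1.003
grip_force: 0.0
```

Run:
```python
from h import *
from fit import rect
im,d,K,V=cam("scene");C=cloud(d,K,V)
P=C[110:200,235:340].reshape(-1,3);P=P[np.hypot(*(P[:,:2]-[597,275]).T)<75]
for lo,hi in((53,60),(78,90),(112,122)):
    Q=P[(P[:,2]>lo)&(P[:,2]<hi)];print(len(Q),np.median(Q[:,2]),*rect(Q))
cv2.imwrite("pics/s7.png",im[...,::-1])
```

```text
330 55.98203038433793 [595.6 275.2] [132.9  58.5] -75.88
461 83.73979829991403 [595.5 274.9] [78.3 57.8] -75.68
125 117.11945904470355 [596.5 275.1] [64.7 14.9] -78.19
```

View pics/s7.png

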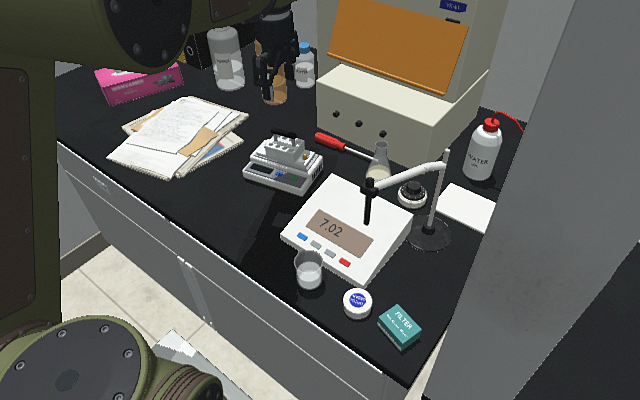

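The block sits on the heater at (284,158), with foot top at 56, body top at 84 and handle top at 117–118 mm, so it is fully home. The bystanders are where they were and the gripper is clear.

```bash
python3 -c "
from rig import bot
print(bot.job_done())"
```

```text
the job is handed in; nothing more can be done
None
```

The tube block is fully home on the heater plate with both pins through its lugs, lowered into contact before release; the other things on the bench look unmoved, and the job was handed in at about 13 s.

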